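# Set the slate sorting gauge to its gauge blade

### The arm

A 6-joint arm with a two-finger parallel gripper is mounted at the origin on the work surface. World frame = base frame: x ahead of the robot, y to its left, z up, the work surface at z = 0. Lengths are in m, angles in rad, forces in N, time in s.
With the tool pointing down it reaches from about 0.225 to 0.875 m from the base axis. Payload 3.4 kg.
Tool frame: the origin (TCP) lies between the finger pads; the fingertips stand 11 mm ahead of it and the grasp point (between the pads) lies 8 mm behind it (tips_ahead is the distance from the TCP to the fingertips, in m); z points along the fingers, x is the direction in which the jaws open and shut, and the axes are right-handed (so a half turn about z gives the same grasp; the last joint's range is limited). The gripper opens to 85 mm and grips with 20 to 120 N. Pads are 22 mm wide; open, the fingers measure 114 mm over their backs; the gripper's body (76 mm by 85 mm) begins 54 mm behind the grasp point. The pads swing forward as they close: fully open they stand 13 mm farther back than shut.
Start: joints at [-1.286, 0.276, 1.505, -0, 1.361, -0.121], TCP at [0.227, -0.528, 0.22] pointing down, gripper open.
Joint ranges: [-2.89, 2.89], [-0.75, 2.08], [0.22, 2.7], [-1.18, 4.32], [0.11, 2.71], [-2.7, 2.7]. Speed limits (rad/s): [2.57, 2.57, 3.14, 3.14, 3.14, 3.14].

### API

Orientations are given as a unit quaternion [w, x, y, z].
In Python, from rig import get_state, get_image, sign_off, masks_of, tips_ahead gives the robot as it stands.
- The arm moves only by the tool play_rows, never from a script. Its argument "series" is a list of rows, each an object of numbers: "fingers": the closure, from -1 (fully open) to 1 (shut); "dx", "dy", "dz": the shift along the world's x, y, z in mm; "turn": the turn about the world's z in rad. A call has 1 to 20 rows; each row shifts and turns the pose as measured when the row begins; what a row does not reach is not made up. A row lasts 1/12 s, in which the tool goes at most 41.7 mm and 7.16 degrees, less where a joint would pass 70% of its speed; a pose out of reach is approached as far as the arm can. A call with a gripper value outside its range is refused whole. The fingers move at their own pace and stop on an object; "squeeze" is the grip in N (left out, the last holds). Time passes only in rows, so rows that do not move let the fingers close. It gives the time, the measured TCP pose, the force and the opening at its end, in the units of the state.
- get_state(): the state, without advancing time (a new reading comes with each control period).
- get_image(name): name is "side" or "top"; returns a dict with "pixels" (384x512x3 uint8, red, green, blue), "vfov" (degrees; the focal length in pixels is half the picture's height over the tangent of half this angle, whatever the lens; pixels are square), "cx", "cy" (the principal point, pixels), "dist" ([k1, k2, p1, p2, k3] as OpenCV has them; the pictures are not rectified), "rvec" (rotation vector, rad) and "tvec" (3), from world to camera coordinates, as OpenCV has them. Camera axes: x right, y down, z forward; pixel columns grow to the right and rows downward; lengths in m; the calibration is good to about 2 mm. A picture is of the moment at which its call begins. There is no depth.
- sign_off(): hands the job in, once; it reports no verdict.
Trained networks look in a picture, given as the dict that the camera call returned (one of the last four; its "shot" number tells which), for a name from the list of things; names that differ only in an ending like _2 or _b are one class to them, and where a whole thing is asked for, a point or a joint stands for the part that bears it (a point fixed in the world has none). Each returns a list of dicts, best first, with "p" (0 to 1); they miss things now and then, are a little off and sometimes report something else, mostly with a low value. They report only what shows in the picture. A call takes as long as a camera call. They do not tell look-alikes from the thing itself.
- masks_of(picture, label): "region" (384x512 bool, what is visible of it) and "xy" ([column, row] in pixels, amid what is visible of it).
The state is a dict: "clock": time; "qpos": joint angles; "qd": joint speeds; "effort": joint torques, N m; "position": TCP position; "ee_rot": TCP orientation; "contact_force": force on the tool from outside, world axes, zero at the start; "moment": the same for the moment, N m; "width": finger opening in m.
Only numpy, scipy, OpenCV 4.12 (cv2) and the standard library are available. Lean on these libraries where they do the work, as an engineer would, in place of code of your own. Each camera call takes 0.05 s, during which the arm holds its last target. There are 200 camera calls.

### The job

Two slate sorting gauges stand on the bench. On the one that has the steel gauge blade lying in its gap, turn the wing screw clockwise until the shoe under it just drags on the blade, resting lightly on it without clamping it hard, and leave the screw set like that. Leave the blade lying in place, and leave the screw of the other gauge, which has a slate offcut in its gap, as it is.

Things in the scene. Friction and masses are not known exactly. Their poses are not given: they have to be found in the camera images.
- screw (a joint): Wing screw of the gauge to set, rad, clockwise from above; vertical axis. Upright bar 52 long, 12 thick, 88 to 118 mm above the bench. 0: bar along the blade; 1.57: along the cross beam. Starts at 0.2-0.6; stiff (0.08 N m), stays put. Lowers the sprung shoe 8 mm per rad: it meets the blade at 1.3, then presses 8 N more per rad. Light drag 1.3-1.8, best 1.57; clamped hard above 1.85.
- shoe: Steel disc on a spring, 22 mm across, 10 thick, below the wing screw of that gauge; origin: centre of its underside, on the screw's axis. Does not turn: x along the gauge (the blade's way, within 0.35 rad of world x), y along the cross beam, z up. The gauge is fixed: dark base 130 x 110 x 12 mm (x, y, z), two grey posts, cross beam 24 mm wide, 110 long, top 74 mm above the bench.
- blade: Loose steel gauge blade: flat strip 25 mm wide, 6 thick, with a disc 38 mm across at its robot-side end, 164 mm long in all, lying on the gauge's base, under the shoe. Origin at its underside, 75 mm from its far end; x along the strip, away from the disc. Its top is 18 mm above the bench. It marks the gauge to set, and stays where it lies.
- other_end (a point): Top of one end of the wing bar on the other gauge (same build, but with a slate piece 150 x 58 x 6 mm in its gap and no blade): 26 mm from that screw's axis, 118 mm above the bench. To be left as it is.
Mind the look-alikes: they are no part of the job. There is more than one size of the blade; the job needs the middle-sized.

How it is judged:
At the end, for the whole second after the job is handed in: The shoe rests on the gauge blade with a light press, between 0.2 and 5 N (screw at about 1.3 to 1.85 rad), and the blade lies within 15 mm of where it began (contact force between shoe and blade between 0.2 and 5 N and value of joint screw below 1.9 rad and distance of blade from where it was at the start of the episode below 0.015 m); the robot touches nothing.
It fails at once if the other gauge's wing screw is turned (its bar end moves more than 8 mm) (distance of other_end from where it was at the start of the episode above 0.008 m).
It also fails if it takes over 32 s, if anything falls off the work surface, if the arm or the gripper's body presses on something with over 40 N, if the wrist force passes 120 N, or if a joint passes its speed limit or range.

## Working session

There is one attempt and no reset: what is moved stays moved. The work goes in short steps, Python scripts to look and compute and a tool call to move; the robot and the scene stay as the last step left them, time stands still between calls to the robot, and variables do not carry over. Pictures are saved under pics/ and viewed, about 8 in all and at most 12, crops included, and the job is handed in when it is done.

Besides the shell and the picture viewer there is one more tool, called by a JSON object that holds its "op" and its "data". play_rows: Moves the arm, as the interface text tells. Its arguments: {"type":"object","properties":{"series":{"type":"array"},"squeeze":{"type":"number"}},"required":["series"]}

```bash
mkdir -p pics
cat > h.py <<'E'
import numpy as np, cv2
from rig import *
def cam(p):
    f=p["pixels"].shape[0]/2/np.tan(np.radians(p["vfov"])/2)
    return np.array([[f,0,p["cx"]],[0,f,p["cy"]],[0,0,1.]]),np.array(p["dist"],float),np.array(p["rvec"],float),np.array(p["tvec"],float)
def ray(p,uv):
    K,d,r,t=cam(p); n=cv2.undistortPoints(np.array(uv,float).reshape(-1,1,2),K,d).reshape(-1,2)
    R=cv2.Rodrigues(r)[0]; return -R.T@t,(np.c_[n,np.ones(len(n))]@R)
def atz(p,uv,z):
    o,v=ray(p,uv); return o+v*((z-o[2])/v[:,2])[:,None]
def proj(p,X):
    K,d,r,t=cam(p); return cv2.projectPoints(np.array(X,float).reshape(-1,1,3),r,t,K,d)[0].reshape(-1,2)
def save(p,name,box=None,s=1):
    im=p["pixels"][:,:,::-1]
    if box: im=im[box[1]:box[3],box[0]:box[2]]
    cv2.imwrite("pics/"+name,cv2.resize(im,None,fx=s,fy=s,interpolation=cv2.INTER_CUBIC))
E
python3 - <<'E'
from h import *
for n in("top","side"):
    p=get_image(n); save(p,n+"1.png",s=1.5)
    for l in("screw","blade","shoe","other_end"):
        for m in masks_of(p,l):
            print(n,l,round(m["p"],2),np.round(m["xy"]),m["region"].sum(), np.round(atz(p,m["xy"],{"screw":.11,"blade":.018,"shoe":.03,"other_end":.11}[l]),3))
s=get_state();print(s)
E
```

```text
top screw 0.5 [302. 154.] 87 [[ 0.616 -0.252  0.11 ]]
top blade 0.94 [300. 169.] 368 [[ 0.59  -0.252  0.018]]
top blade 0.81 [308. 251.] 998 [[ 0.355 -0.28   0.018]]
top blade 0.66 [399. 163.] 282 [[ 0.615 -0.54   0.018]]
top other_end 0.48 [110. 203.] 136 [[0.471 0.261 0.11 ]]
side blade 0.72 [240. 187.] 106 [[ 0.58  -0.24   0.018]]
side blade 0.59 [299. 203.] 365 [[ 0.353 -0.23   0.018]]
side blade 0.52 [264. 155.] 38 [[ 0.593 -0.477  0.018]]
side other_end 0.53 [187. 268.] 108 [[0.475 0.264 0.11 ]]
{'clock': 0.5, 'qpos': array([-1.28595224e+00,  2.75946395e-01,  1.50496572e+00,  5.69461677e-05,
        1.36069648e+00, -1.20983027e-01]), 'qd': array([-0.00291799, -0.00060305,  0.00048257, -0.00026632,  0.00268913,
       -0.00034512]), 'effort': array([ 7.79717675e-05, -4.16258740e+01, -2.45876491e+01,  1.63668433e-04,
        1.33229052e-03, -4.65078045e-06]), 'position': array([ 0.2270233 , -0.52829344,  0.22027529]), 'ee_rot': array([-2.63925181e-05,  8.35095178e-01, -5.50105483e-01,  1.19342872e-05]), 'contact_force': array([0.16211354, 0.01051188, 0.04675579]), 'moment': array([ 0.01848923, -0.02712992,  0.0035913 ]), 'width': 0.08546924250220804}
```

View pics/top1.png

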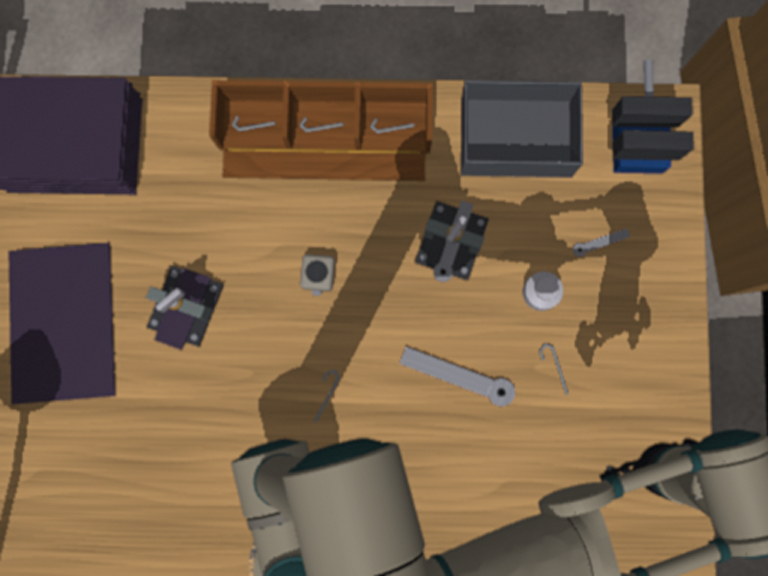

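View pics/side1.png

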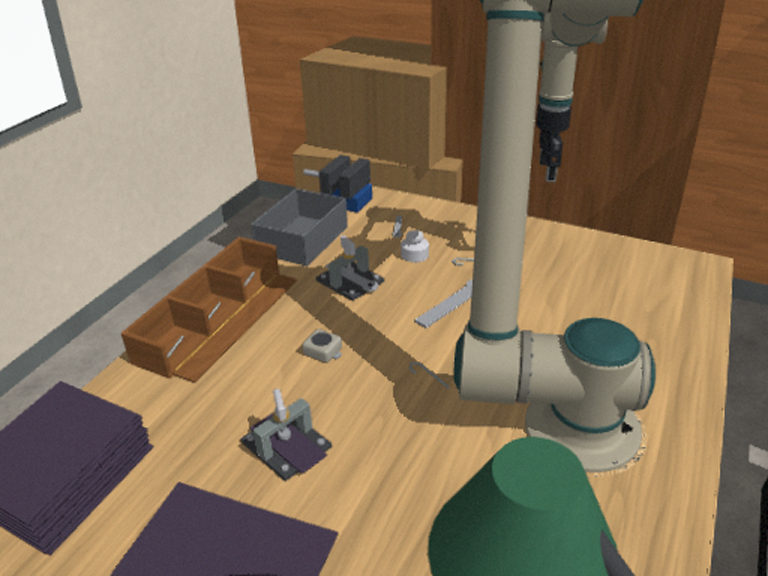

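The top view shows the target gauge near pixel (302,160), with the blade in it. The other gauge, near (122,203), holds slate. The loose strips at (305,250) and (400,162) are look-alikes. I'll zoom in on the target.

Run:
```python
from h import *
p=get_image("top");a=p["pixels"][125:195,262:342];q=get_image("side");b=q["pixels"][145:205,200:264]
a=cv2.resize(a,(480,420),interpolation=cv2.INTER_CUBIC);b=cv2.resize(b,(448,420),interpolation=cv2.INTER_CUBIC)
im=np.hstack([a,b])[:,:,::-1].astype(float);im=255*(im/255)**.6
cv2.imwrite("pics/c2.png",cv2.resize(im.astype(np.uint8),(800,362)))
for m in masks_of(p,"screw"):
  v,u=np.nonzero(m["region"]);print(m["p"],m["xy"],u.min(),u.max(),v.min(),v.max())
  w=atz(p,np.c_[u,v],.118)[:,:2];c=w.mean(0);e,V=np.linalg.eigh(np.cov((w-c).T));print(c,np.sqrt(e*12),V[:,1])
```

```text
0.5 [300.3, 155.1] 297 309 145 162
[ 0.61479439 -0.25507027] [0.01445424 0.05148999] [-0.85389296  0.52044867]
0.17 [298.8, 171.5] 289 314 135 187
[ 0.57858514 -0.2458751 ] [0.0272841 0.1589005] [-0.94995321  0.31239223]
```

View pics/c2.png

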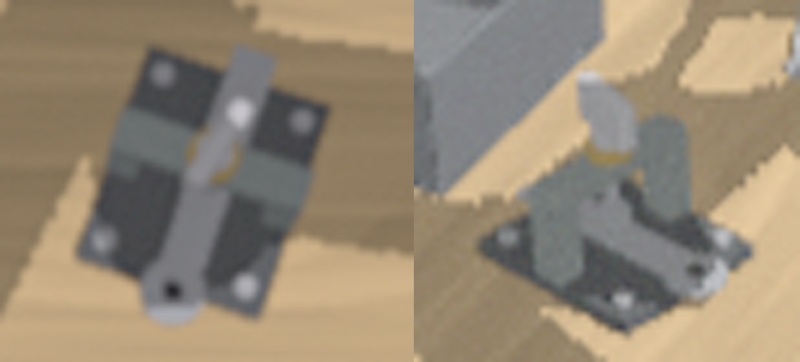

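Run:
```python
from h import *
p=get_image("top");q=get_image("side")
c=np.array([[150,47],[330,105],[260,318],[78,255]])/5.172+[262,125]-.4
w=atz(p,c,.012);print(w.round(4),w.mean(0));
for i,j in((3,0),(2,1)): d=w[j]-w[i];print("yaw",np.arctan2(d[1],d[0]),np.hypot(*d[:2]))
for i,j in((0,1),(3,2)): d=w[j]-w[i];print("yaw",np.arctan2(d[0],-d[1])*-1,np.hypot(*d[:2]))
for P in(p,q):
 for l in("screw","blade"):
  for m in masks_of(P,l):
   x=proj(P,[[.6,-.25,.06]])[0]
   if np.hypot(*(x-m["xy"]))>30: continue
   v,u=np.nonzero(m["region"])
   W=atz(P,np.c_[u,v],.103 if l=="screw" else .018)[:,:2];cc=W.mean(0);e,V=np.linalg.eigh(np.cov((W-cc).T));k=V[:,1]*np.sign(V[0,1])
   print(l,m["p"],len(u),cc,np.arctan2(k[1],k[0]),np.sqrt(12*e))
# render fit of the bar: brute match in both views
np.save("/tmp/cen.npy",w.mean(0))
for P,n in((p,"t"),(q,"s")):
  C=w.mean(0); ax=proj(P,[[C[0],C[1],z] for z in(.074,.118)]); print(n,ax.round(1))
```

```text
[[ 0.6965 -0.2258  0.012 ]
 [ 0.6649 -0.3276  0.012 ]
 [ 0.5428 -0.289   0.012 ]
 [ 0.5764 -0.187   0.012 ]] [ 0.62014253 -0.25734194  0.012     ]
yaw -0.3124180314157999 0.12614380789771795
yaw -0.305693766446088 0.12802759804236444
yaw 0.3007617136392286 0.10659406140395049
yaw 0.3183597320252387 0.10744960172143855
screw 0.6 109 [ 0.61810481 -0.25713612] -0.5060241348729198 [0.0163572  0.04934107]
blade 0.7 354 [ 0.59789331 -0.25331244] -0.3196043737873731 [0.02904901 0.17445925]
blade 0.52 141 [ 0.58399996 -0.2407854 ] -0.30962579010954316 [0.03092469 0.11140294]
t [[302.9 155.1]
 [304.2 151.7]]
s [[231.9 168.8]
 [231.2 158.2]]
```

{"op": "play_rows", "data": {"series": [{"fingers":-1,"dx":22,"dy":15,"turn":0.123},{"fingers":-1,"dx":22,"dy":15,"turn":0.123},{"fingers":-1,"dx":22,"dy":15,"turn":0.123},{"fingers":-1,"dx":22,"dy":15,"turn":0.123},{"fingers":-1,"dx":22,"dy":15,"turn":0.123},{"fingers":-1,"dx":22,"dy":15,"turn":0.123},{"fingers":-1,"dx":22,"dy":15,"turn":0.123},{"fingers":-1,"dx":22,"dy":15,"turn":0.123},{"fingers":-1,"dx":22,"dy":15,"turn":0.123},{"fingers":-1,"dx":22,"dy":15,"turn":0.123},{"fingers":-1,"dx":22,"dy":15,"turn":0.123},{"fingers":-1,"dx":22,"dy":15,"turn":0.123},{"fingers":-1,"dx":22,"dy":15,"turn":0.123},{"fingers":-1,"dx":22,"dy":15,"turn":0.123},{"fingers":-1,"dx":22,"dy":15,"turn":0.123},{"fingers":-1,"dx":22,"dy":15,"turn":0.123}], "squeeze": 30}}

```text
invalid input at $.series[0]: expected keys fingers, dx, dy, dz, turn
```

{"op": "play_rows", "data": {"series": [{"fingers":-1,"dx":22,"dy":15,"dz":0,"turn":0.123},{"fingers":-1,"dx":22,"dy":15,"dz":0,"turn":0.123},{"fingers":-1,"dx":22,"dy":15,"dz":0,"turn":0.123},{"fingers":-1,"dx":22,"dy":15,"dz":0,"turn":0.123},{"fingers":-1,"dx":22,"dy":15,"dz":0,"turn":0.123},{"fingers":-1,"dx":22,"dy":15,"dz":0,"turn":0.123},{"fingers":-1,"dx":22,"dy":15,"dz":0,"turn":0.123},{"fingers":-1,"dx":22,"dy":15,"dz":0,"turn":0.123},{"fingers":-1,"dx":22,"dy":15,"dz":0,"turn":0.123},{"fingers":-1,"dx":22,"dy":15,"dz":0,"turn":0.123},{"fingers":-1,"dx":22,"dy":15,"dz":0,"turn":0.123},{"fingers":-1,"dx":22,"dy":15,"dz":0,"turn":0.123},{"fingers":-1,"dx":22,"dy":15,"dz":0,"turn":0.123},{"fingers":-1,"dx":22,"dy":15,"dz":0,"turn":0.123},{"fingers":-1,"dx":22,"dy":15,"dz":0,"turn":0.123},{"fingers":-1,"dx":22,"dy":15,"dz":0,"turn":0.123}], "squeeze": 30}}

```text
clock: 2.28
position: [0.5891, -0.2801, 0.2208]
ee_rot: [0.002, 0.914, 0.406, 0.002]
contact_force: [0.5, -0.3, -0.2]
width: 0.0852
```

{"op": "play_rows", "data": {"series": [{"fingers":-0.3,"dx":16,"dy":12,"dz":0,"turn":0.1},{"fingers":-0.3,"dx":13,"dy":9,"dz":0,"turn":0.1},{"fingers":-0.3,"dx":0,"dy":0,"dz":0,"turn":0},{"fingers":-0.3,"dx":0,"dy":0,"dz":0,"turn":0}]}}

```text
clock: 2.62
position: [0.6243, -0.2534, 0.2196]
ee_rot: [0.001, 0.864, 0.503, 0.003]
contact_force: [-0.8, 0.4, -0.0]
width: 0.0558
```

Run:
```python
from h import *
s=get_state();P=s["position"];e=s["ee_rot"];print(P,2*np.arctan2(e[2],e[1]),s["width"],s["qpos"])
p=get_image("side");save(p,"s3.png",(180,60,300,210),4)
```

```text
[ 0.62430845 -0.25343747  0.21964773] 1.0544053821394415 0.055762475444366466 [-0.49126629  0.42285367  1.28141197  0.00443202  1.43117915 -1.54627496]
```

View pics/s3.png

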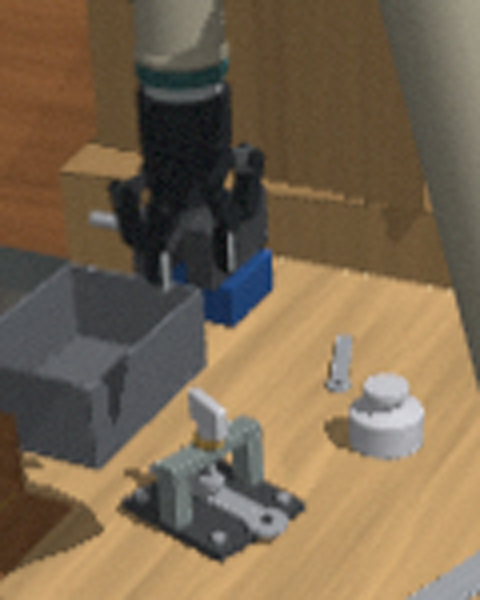

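The gripper is straight above the wing bar in the side view, with the bar at crop (207,415). I'll descend and check before closing.

{"op": "play_rows", "data": {"series": [{"fingers":-0.3,"dx":-4,"dy":-4,"dz":-15,"turn":0},{"fingers":-0.3,"dx":0,"dy":0,"dz":-25,"turn":0},{"fingers":-0.3,"dx":0,"dy":0,"dz":-25,"turn":0},{"fingers":-0.3,"dx":0,"dy":0,"dz":-20,"turn":0},{"fingers":-0.3,"dx":0,"dy":0,"dz":-15,"turn":0},{"fingers":-0.3,"dx":0,"dy":0,"dz":0,"turn":0}]}}

```text
clock: 3.17
position: [0.6149, -0.2633, 0.1195]
ee_rot: [0.004, 0.868, 0.496, 0.003]
contact_force: [0.0, 0.4, -0.6]
width: 0.0552
```

Run:
```python
from h import *
s=get_state();P=s["position"];e=s["ee_rot"];print(P,2*np.arctan2(e[2],e[1]),s["contact_force"])
```

```text
[ 0.61493934 -0.26331206  0.11946181] 1.0383106552165322 [ 0.03357875  0.44697838 -0.62809227]
```

{"op": "play_rows", "data": {"series": [{"fingers":-0.3,"dx":4,"dy":5,"dz":-8,"turn":0},{"fingers":-0.3,"dx":0,"dy":0,"dz":-5,"turn":0},{"fingers":-0.3,"dx":0,"dy":0,"dz":0,"turn":0}]}}

```text
clock: 3.42
position: [0.6179, -0.2603, 0.107]
ee_rot: [0.005, 0.87, 0.494, 0.003]
contact_force: [-0.5, 0.2, -0.1]
width: 0.0556
```

Run:
```python
from h import *
s=get_state();P=s["position"];e=s["ee_rot"];print(P,2*np.arctan2(e[2],e[1]),s["contact_force"])
p=get_image("side");q=get_image("top")
a=cv2.resize(p["pixels"][110:210,190:290],(400,400),interpolation=2);b=cv2.resize(q["pixels"][110:210,250:350],(400,400),interpolation=2)
cv2.imwrite("pics/s4.png",np.hstack([a,b])[:,:,::-1])
```

```text
[ 0.61788257 -0.26029142  0.10704231] 1.0329896618397563 [-0.52054091  0.17304768 -0.1071298 ]
```

View pics/s4.png

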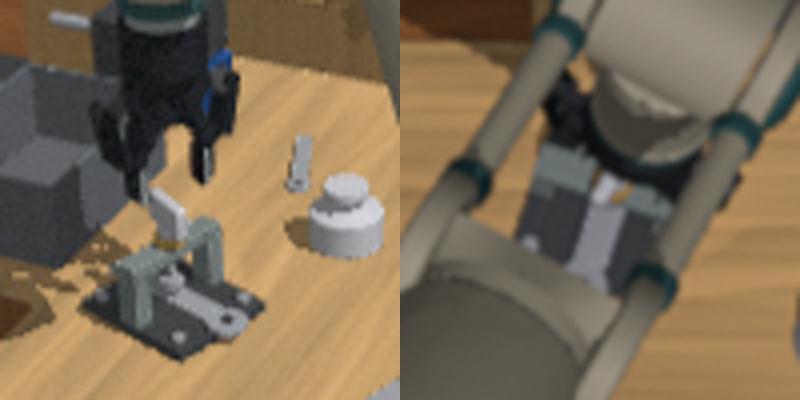

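The bar sits between the fingers. Closing on it gently.

{"op": "play_rows", "data": {"series": [{"fingers":0,"dx":1,"dy":2,"dz":-2,"turn":0},{"fingers":0.4,"dx":0,"dy":0,"dz":0,"turn":0},{"fingers":1,"dx":0,"dy":0,"dz":0,"turn":0},{"fingers":1,"dx":0,"dy":0,"dz":0,"turn":0},{"fingers":1,"dx":0,"dy":0,"dz":0,"turn":0},{"fingers":1,"dx":0,"dy":0,"dz":0,"turn":0},{"fingers":1,"dx":0,"dy":0,"dz":0,"turn":0}], "squeeze": 20}}

```text
clock: 4.1
position: [0.6219, -0.2588, 0.1097]
ee_rot: [0.009, 0.869, 0.494, 0.006]
contact_force: [0.8, 1.6, 0.4]
width: 0.0002
```

Run:
```python
from h import *
s=get_state();P=s["position"];e=s["ee_rot"];print(P,2*np.arctan2(e[2],e[1]),s["contact_force"],s["moment"],s["width"])
```

```text
[ 0.62187455 -0.25883876  0.10965448] 1.033761348582168 [0.84741561 1.57541403 0.35039583] [-0.04502719 -0.01743414  0.02962167] 0.00017832742025148258
```

The fingers shut on nothing, so I'll look.

Run:
```python
from h import *
p=get_image("side");q=get_image("top")
s=get_state();P=s["position"]
for C,n in((p,"side"),(q,"top")): print(n,"tip",proj(C,[P-[0,0,.011]]).round(1),"axis .118/.088",proj(C,[[.620,-.257,.118],[.62,-.257,.088]]).round(1))
a=cv2.resize(p["pixels"][130:200,200:270],(560,560),interpolation=2)
cv2.imwrite("pics/s5.png",a[:,:,::-1])
```

```text
side tip [[231.3 162.7]] axis .118/.088 [[231.2 158.3]
 [231.6 165.5]]
top tip [[304.2 152.7]] axis .118/.088 [[304.1 151.8]
 [303.2 154.1]]
```

View pics/s5.png

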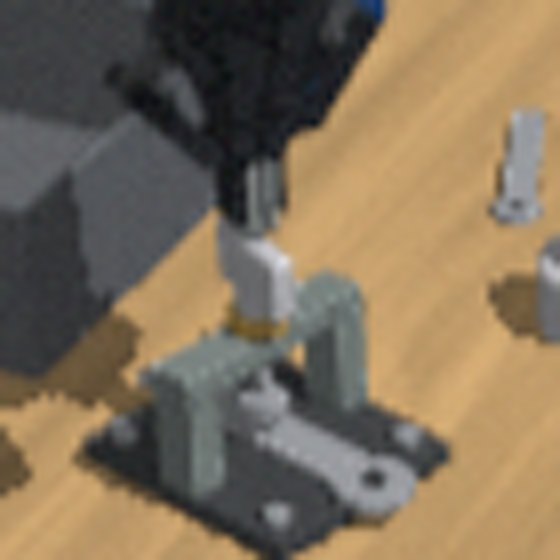

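Run:
```python
from h import *
print(tips_ahead if not callable(tips_ahead) else tips_ahead())
p=get_image("side")
w=atz(p,[[210,186.6],[256,186.3],[235.5,200]],.012);print(w,w[:2].mean(0))
q=get_image("top")
t=np.load("/tmp/cen.npy")
print(proj(p,[[.6965,-.2258,.012],[.6649,-.3276,.012],[.5428,-.289,.012],[.5764,-.187,.012]]))
print(ray(p,[[231,160]]),ray(q,[[303,152]]))
```

```text
0.011
[[ 0.68627229 -0.20526437  0.012     ]
 [ 0.53352634 -0.27259701  0.012     ]
 [ 0.56301218 -0.16849778  0.012     ]] [ 0.60989931 -0.23893069  0.012     ]
[[210.39299854 183.08085085]
 [230.94137916 171.19524696]
 [255.6105054  183.40453551]
 [234.53184242 196.25286149]]
(array([-0.04511362,  0.90856209,  0.90750278]), array([[ 0.42839465, -0.74947737, -0.51235974]])) (array([ 0.33449725, -0.1501528 ,  1.42239876]), array([[ 0.21451326, -0.07824606, -0.98217271]]))
```

Run:
```python
from h import *
p=get_image("side");q=get_image("top")
for c in(p,q): print({k:np.round(c[k],4) for k in("vfov","cx","cy","dist","rvec","tvec")}); print(proj(c,atz(c,[[303,160],[400,162],[232,170],[264,155]],.018)))
print("s3 tips mid pred",proj(p,[[.6243,-.2534,.2196-.004]]))
x=.04; j=np.array([np.cos(1.05),np.sin(1.05),0])*.028
print("s4",proj(p,[np.array([.6179,-.2603,.107-.004])+j,np.array([.6179,-.2603,.107-.004])-j]), proj(p,[np.array([.6243,-.2534,.2196-.004])+j,np.array([.6243,-.2534,.2196-.004])-j]))
print("start tips side",proj(p,[[.227,-.528,.22]]),"slate",proj(p,[[0,0,0],[.0,0,.1]]))
```

```text
{'vfov': np.float64(47.0583), 'cx': np.float64(254.5707), 'cy': np.float64(190.7981), 'dist': array([-0.1276,  0.    ,  0.    ,  0.    ,  0.    ]), 'rvec': array([ 0.5527, -2.5415,  1.3181]), 'tvec': array([0.3711, 0.257 , 1.2031])}
[[303.         160.        ]
 [399.99999995 162.00000001]
 [232.         170.        ]
 [264.         155.        ]]
{'vfov': np.float64(42.5237), 'cx': np.float64(256.6877), 'cy': np.float64(196.0905), 'dist': array([-0.0135,  0.    ,  0.    ,  0.    ,  0.    ]), 'rvec': array([ 2.1734, -2.129 ,  0.1203]), 'tvec': array([-0.1412,  0.5054,  1.372 ])}
[[303. 160.]
 [400. 162.]
 [232. 170.]
 [264. 155.]]
s3 tips mid pred [[227.97030025 133.79102309]]
s4 [[225.63911201 164.1081317 ]
 [238.96740147 159.14533105]] [[220.92225965 136.16366112]
 [234.90152698 131.46241472]]
start tips side [[363.22963096 119.81780825]] slate [[388.13907949 283.28847365]
 [394.07215306 257.01441742]]
```

{"op": "play_rows", "data": {"series": [{"fingers":1,"dx":0,"dy":0,"dz":-2,"turn":0},{"fingers":1,"dx":0,"dy":0,"dz":-2,"turn":0}]}}

```text
clock: 4.57
position: [0.6221, -0.259, 0.107]
ee_rot: [0.009, 0.869, 0.494, 0.006]
contact_force: [-3.2, 1.4, 14.4]
width: -0.0001
```

Run:
```python
from h import *
p=get_image("side");q=get_image("top");s=get_state();print(s["position"],s["contact_force"])
a=cv2.resize(p["pixels"][140:190,210:260],(500,500),interpolation=2);b=cv2.resize(q["pixels"][130:180,280:310],(300,500),interpolation=2)
im=np.hstack([a,b])[:,:,::-1]/255.;cv2.imwrite("pics/s6.png",(255*im**.7).astype(np.uint8))
```

```text
[ 0.62206845 -0.25899694  0.10707971] [-2.08508299  0.38482307  6.12685138]
```

View pics/s6.png

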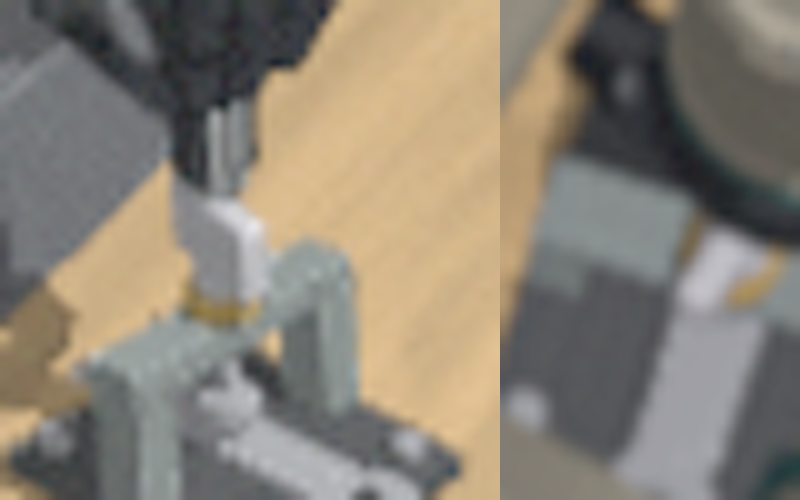

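Pressing down shows 14 N at TCP z 0.107. The shut fingertips are sitting on the bar's top (118 mm), so the tips are effectively about 20 mm higher than the nominal figure. I'll raise, open, and descend further by that amount.

{"op": "play_rows", "data": {"series": [{"fingers":1,"dx":0,"dy":0,"dz":15,"turn":0},{"fingers":-0.3,"dx":0,"dy":0,"dz":5,"turn":0},{"fingers":-0.3,"dx":-1,"dy":1,"dz":0,"turn":0},{"fingers":-0.3,"dx":-1,"dy":1,"dz":0,"turn":0},{"fingers":-0.3,"dx":0,"dy":0,"dz":0,"turn":0},{"fingers":-0.3,"dx":0,"dy":0,"dz":-10,"turn":0},{"fingers":-0.3,"dx":0,"dy":0,"dz":-10,"turn":0},{"fingers":-0.3,"dx":0,"dy":0,"dz":-10,"turn":0},{"fingers":-0.3,"dx":0,"dy":0,"dz":0,"turn":0}]}}

```text
clock: 5.42
position: [0.6179, -0.2558, 0.0916]
ee_rot: [0.007, 0.869, 0.494, 0.005]
contact_force: [-0.3, -0.6, -0.3]
width: 0.0557
```

{"op": "play_rows", "data": {"series": [{"fingers":-0.3,"dx":1,"dy":0,"dz":-5,"turn":0},{"fingers":0.2,"dx":0,"dy":0,"dz":0,"turn":0},{"fingers":0.5,"dx":0,"dy":0,"dz":0,"turn":0},{"fingers":1,"dx":0,"dy":0,"dz":0,"turn":0},{"fingers":1,"dx":0,"dy":0,"dz":0,"turn":0},{"fingers":1,"dx":0,"dy":0,"dz":0,"turn":0},{"fingers":1,"dx":0,"dy":0,"dz":0,"turn":0}], "squeeze": 20}}

```text
clock: 6.0
position: [0.6185, -0.254, 0.083]
ee_rot: [0.005, 0.87, 0.494, 0.004]
contact_force: [0.4, 0.1, -1.6]
width: 0.0113
```

Run:
```python
from h import *
p=get_image("side");s=get_state();e=s["ee_rot"];print(s["position"],s["contact_force"],s["moment"],2*np.arctan2(e[2],e[1]),s["width"])
a=cv2.resize(p["pixels"][140:190,210:260],(500,500),interpolation=2)
cv2.imwrite("pics/s7.png",(255*(a[:,:,::-1]/255.)**.7).astype(np.uint8))
```

```text
[ 0.61847496 -0.25398078  0.08299141] [ 1.05303443  0.53872143 -1.64115018] [-0.07693232  0.03175524 -0.07145708] 1.0329102249790787 0.0114609334643693
```

View pics/s7.png

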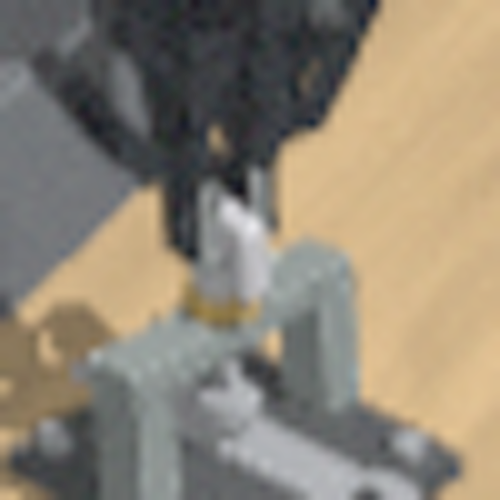

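Gripped at width 11.4 mm, with the pads on either side of the bar. Jaw yaw is 1.033 and the gauge is at -0.31. For a screw angle of 1.57 the jaw must reach about -0.31, so I'll turn clockwise in stages.

{"op": "play_rows", "data": {"series": [{"fingers":1,"dx":0,"dy":0,"dz":0,"turn":-0.08},{"fingers":1,"dx":0,"dy":0,"dz":0,"turn":-0.08},{"fingers":1,"dx":0,"dy":0,"dz":0,"turn":-0.08},{"fingers":1,"dx":0,"dy":0,"dz":0,"turn":-0.08}]}}

```text
clock: 6.38
position: [0.6186, -0.2539, 0.083]
ee_rot: [0.005, 0.939, 0.344, 0.004]
contact_force: [0.3, 1.2, -1.7]
width: 0.0116
```

{"op": "play_rows", "data": {"series": [{"fingers":1,"dx":0,"dy":0,"dz":0,"turn":-0.08},{"fingers":1,"dx":0,"dy":0,"dz":0,"turn":-0.08},{"fingers":1,"dx":0,"dy":0,"dz":0,"turn":-0.08},{"fingers":1,"dx":0,"dy":0,"dz":0,"turn":-0.08},{"fingers":1,"dx":0,"dy":0,"dz":0,"turn":-0.08},{"fingers":1,"dx":0,"dy":0,"dz":0,"turn":-0.08},{"fingers":1,"dx":0,"dy":0,"dz":0,"turn":-0.08},{"fingers":1,"dx":0,"dy":0,"dz":0,"turn":-0.08},{"fingers":1,"dx":0,"dy":0,"dz":0,"turn":-0.08},{"fingers":1,"dx":0,"dy":0,"dz":0,"turn":-0.08},{"fingers":1,"dx":0,"dy":0,"dz":0,"turn":0}]}}

```text
clock: 7.3
position: [0.619, -0.2537, 0.083]
ee_rot: [0.007, 0.998, -0.068, 0.001]
contact_force: [0.2, 0.2, -1.9]
width: 0.0118
```

Run:
```python
from h import *
s=get_state();e=s["ee_rot"];print(s["position"],s["contact_force"],s["moment"],2*np.arctan2(e[2],e[1]),s["width"])
```

```text
[ 0.6189885  -0.25373386  0.08299451] [ 0.2075695   0.20877307 -1.8509693 ] [ 0.04629241  0.05621381 -0.07104197] -0.136517036509569 0.011777634432183626
```

{"op": "play_rows", "data": {"series": [{"fingers":1,"dx":0,"dy":0,"dz":0,"turn":-0.08},{"fingers":1,"dx":0,"dy":0,"dz":0,"turn":-0.08},{"fingers":1,"dx":0,"dy":0,"dz":0,"turn":0},{"fingers":1,"dx":0,"dy":0,"dz":0,"turn":0}]}}

```text
clock: 7.63
position: [0.6191, -0.2537, 0.083]
ee_rot: [0.007, 0.989, -0.146, 0.001]
contact_force: [0.7, -0.1, -1.7]
width: 0.0113
```

Run:
```python
from h import *
s=get_state();e=s["ee_rot"];print(s["position"],s["contact_force"],s["moment"],2*np.arctan2(e[2],e[1]),s["width"])
```

```text
[ 0.61906118 -0.25373962  0.08299072] [ 0.67209871 -0.0734896  -1.65131136] [ 0.15168564  0.07964061 -0.13082083] -0.29354223894366943 0.011334391136198175
```

{"op": "play_rows", "data": {"series": [{"fingers":0.3,"dx":0,"dy":0,"dz":0,"turn":0},{"fingers":-0.3,"dx":0,"dy":0,"dz":0,"turn":0},{"fingers":-0.3,"dx":0,"dy":0,"dz":0,"turn":0},{"fingers":-0.3,"dx":0,"dy":0,"dz":0,"turn":0},{"fingers":-0.3,"dx":0,"dy":0,"dz":10,"turn":0},{"fingers":-0.3,"dx":0,"dy":0,"dz":20,"turn":0},{"fingers":-0.3,"dx":0,"dy":0,"dz":30,"turn":0},{"fingers":-0.3,"dx":0,"dy":0,"dz":30,"turn":0},{"fingers":-0.3,"dx":0,"dy":0,"dz":30,"turn":0},{"fingers":-0.3,"dx":-20,"dy":-20,"dz":10,"turn":0},{"fingers":-0.3,"dx":-25,"dy":-25,"dz":0,"turn":0},{"fingers":-0.3,"dx":-25,"dy":-25,"dz":0,"turn":0},{"fingers":-0.3,"dx":-25,"dy":-25,"dz":0,"turn":0},{"fingers":-0.3,"dx":-25,"dy":-25,"dz":0,"turn":0},{"fingers":-0.3,"dx":-25,"dy":-25,"dz":0,"turn":0},{"fingers":-0.3,"dx":-25,"dy":-25,"dz":0,"turn":0},{"fingers":-0.3,"dx":-25,"dy":-25,"dz":0,"turn":0},{"fingers":-0.3,"dx":-25,"dy":-25,"dz":0,"turn":0},{"fingers":-0.3,"dx":-25,"dy":-25,"dz":0,"turn":0},{"fingers":-0.3,"dx":0,"dy":0,"dz":0,"turn":0}]}}

```text
clock: 9.3
position: [0.3643, -0.5085, 0.2381]
ee_rot: [0.016, 0.991, -0.135, 0.01]
contact_force: [0.2, -1.1, 0.1]
width: 0.0556
```

Run:
```python
from h import *
p=get_image("top");q=get_image("side");s=get_state();print(s["position"],s["contact_force"])
a=cv2.resize(p["pixels"][125:195,262:342],(480,420),interpolation=2);b=cv2.resize(q["pixels"][145:205,200:264],(448,420),interpolation=2)
im=np.hstack([a,b])[:,:,::-1].astype(float);im=255*(im/255)**.6
cv2.imwrite("pics/c8.png",cv2.resize(im.astype(np.uint8),(800,362)))
for P in(p,q):
 for l in("screw","blade"):
  for m in masks_of(P,l):
   x=proj(P,[[.6,-.25,.06]])[0]
   if np.hypot(*(x-m["xy"]))>30: continue
   v,u=np.nonzero(m["region"])
   W=atz(P,np.c_[u,v],.103 if l=="screw" else .018)[:,:2];cc=W.mean(0);e,V=np.linalg.eigh(np.cov((W-cc).T));k=V[:,1]*np.sign(V[0,1])
   print(l,m["p"],len(u),cc,np.arctan2(k[1],k[0]),np.sqrt(12*e))
```

```text
[ 0.36808815 -0.50466357  0.23806701] [0.77941889 1.02705829 0.3108942 ]
blade 0.84 397 [ 0.60815271 -0.25615994] -0.32715322714713835 [0.02747456 0.18049136]
screw 0.56 107 [ 0.61545281 -0.24920414] -1.326602565135492 [0.03411848 0.07313219]
blade 0.7 139 [ 0.58018515 -0.2400248 ] -0.34101807740520185 [0.03347226 0.11567731]
```

View pics/c8.png

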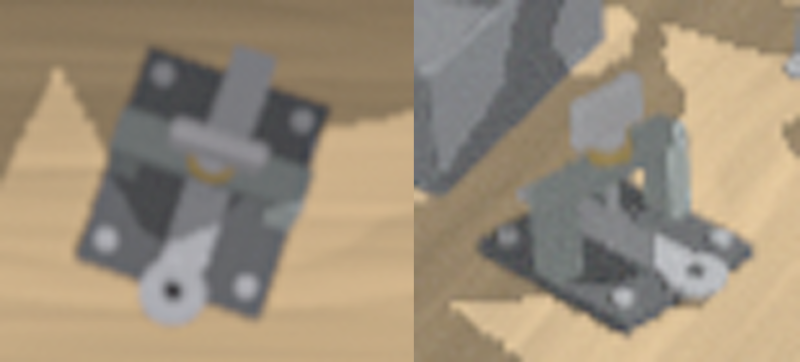

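The bar now lies parallel to the cross beam, running (175,128) to (265,155) in the crop with the same slope as the beam. The blade hasn't moved: its disc is still at (172,292). The arm is clear.

```bash
python3 -c "from rig import sign_off; print(sign_off())"
```

```text
the job is handed in; nothing more can be done
None
```

The wing screw on the gauge with the steel blade is set to about 1.55 rad by jaw angle, against a best of 1.57. I gripped the bar, turned it clockwise about 1.33 rad, released it and moved the arm away. The job was handed in at about 9.4 s on the robot's clock.

**Last checks:**
- **Screw:** the wing bar lies parallel to the cross beam in the top view. I could not measure the force between shoe and blade; the light press is inferred from the bar's angle.
- **Blade:** its disc and tip look unchanged in the before and after pictures, and the arm never went near it.
- **Other gauge:** the arm stayed well away from it throughout. I did not take a separate picture of it at the end.
- **Contact:** the gripper was open and about 0.35 m from the gauge, with the force reading near zero.

**What failed or disagreed:**
- **First grasp:** it closed on nothing. The shut fingertips landed on top of the bar and pressed on it with about 14 N. They sat about 20 mm higher than the nominal tool length implies, so I went that much lower and the second grasp held.
- **Cameras:** my readings of the gauge's position from the side and top pictures differed by about 20 mm. The top view's position proved right for the grasp.
- **Network mask:** the last top-view mask of the screw read about 1.0 rad (bar yaw -1.33, gauge -0.31). It was 73 by 34 mm, too large for a 52 by 12 mm bar, so I went by the picture and the jaw angle instead.

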